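# Load the ring carrier on its ramp

## Robot

A 6-joint arm with a two-finger parallel gripper is mounted at the origin on the work surface. World frame = base frame: x ahead of the robot, y to its left, z up, the work surface at z = 0. Lengths are in m, angles in rad, forces in N, time in s.
With the tool pointing down it reaches from about 0.4 to 0.825 m from the base axis. Payload 7 kg.
Tool frame: the origin (TCP) lies between the finger pads; the fingertips stand 11 mm ahead of it and the grasp point (between the pads) lies 8 mm behind it (arm.tips_ahead is the distance from the TCP to the fingertips, in m); z points along the fingers, x is the direction in which the jaws open and shut, and the axes are right-handed (so a half turn about z gives the same grasp; the last joint's range is limited). The gripper opens to 88 mm and grips with 3 to 60 N. Pads are 19 mm wide; open, the fingers measure 130 mm over their backs; the gripper's body (78 mm by 193 mm) begins 47 mm behind the grasp point.
Start: joints at [1.593, 0.359, 0.012, 0, -1.224, -0.288], TCP at [0.177, 0.651, 0.238] pointing down, gripper open.
Joint ranges: [-3.07, 3.07], [-1.43, 2.12], [-1.02, 1.25], [-3.03, 1.67], [-3.05, -0], [-3.03, 3.03]. Speed limits (rad/s): [2.39, 2.39, 3.01, 3.14, 3.14, 3.14].

## Interface

Orientations are given as [roll, pitch, yaw] about the fixed x, y, z axes, in that order (R = Rz(yaw) Ry(pitch) Rx(roll)).
In Python, from station import arm, optics, finder gives the robot as it stands. The module is installed in compiled form; this text tells all that it offers.
- The arm moves only by the tool apply_moves, never from a script. Its argument "increments" is one flat list of numbers, 6 for each row, row after row: the shift along the world's x, y, z in m, then the turn, a rotation vector about the world's x, y, z in rad. In form: [tx, ty, tz, rx, ry, rz, tx, ty, tz, rx, ry, rz, ...]. A call has 1 to 20 rows; each row shifts and turns the pose as measured when the row begins; what a row does not reach is not made up. A row lasts 1/12 s, in which the tool goes at most 41.7 mm and 7.16 degrees, less where a joint would pass 70% of its speed; a pose out of reach is approached as far as the arm can. A call with a gripper value outside its range is refused whole. "hand" is the closure, from 0 (fully open) to 1 (shut), set as the call begins (left out, the last holds). The fingers move at their own pace and stop on an object; "force" is the grip in N (left out, the last holds). Time passes only in rows, so rows that do not move let the fingers close. It gives the time, the measured TCP pose, the force and the opening at its end, in the units of the state.
- arm.get_state(): the state, without advancing time (a new reading comes with each control period).
- optics.grab_frame(name): name is "scene" or "top" or "wrist"; returns the picture (400x640x3 uint8, red, green, blue); there is no depth.
- optics.camera_model(name): a dict with "fx", "fy", "cx", "cy" (pixels), "world_to_cam" (4x4, takes a point from world to camera coordinates); the wrist camera has in their place "T_tool_cam" (4x4, takes a point from camera to tool coordinates, whose origin is the TCP and whose axes are the tool frame's). Camera axes: x right, y up, looking along -z (the intrinsics and any distortion apply to the point x, -y, -z); pixel columns grow to the right and rows downward; lengths in m; the calibration is good to about 2 mm. A picture is of the moment at which its call begins: read the wrist's pose just before it. camera_model takes no time and is no camera call.
- arm.job_done(): hands the job in, once; it reports no verdict.
Trained networks look in the newest picture that a camera, given by its name, has taken for a name from the list of things; names that differ only in an ending like _2 or _b are one class to them, and where a whole thing is asked for, a point or a joint stands for the part that bears it (a point fixed in the world has none). Each returns a list of dicts, best first, with "conf" (0 to 1); they miss things now and then, are a little off and sometimes report something else, mostly with a low value. They report only what shows in the picture. A call takes as long as a camera call.
- finder.find_in(camera, name): "box" ([left, top, right, bottom] in pixels, round what is visible of it).
- finder.landmark_of(camera, name): "point" ([column, row] in pixels: a listed point, or the origin of a listed thing).
The state is a dict: "t": time; "q": joint angles; "qd": joint speeds; "joint_efforts": joint torques, N m; "eef_pos": TCP position; "ee_rot": TCP orientation; "force": force on the tool from outside, world axes, zero at the start; "moment": the same for the moment, N m; "width": finger opening in m.
Only numpy, scipy, OpenCV 4.12 (cv2) and the standard library are available. Lean on these libraries where they do the work, as an engineer would, in place of code of your own. Each camera call takes 0.05 s, during which the arm holds its last target. There are 200 camera calls.

## Task

With the gripper closed, gently push the aluminium carrier block up the loading ramp until its rear edge drops behind the lip and it sits flat in the nest; do not grip, lift or ram it. Then take the silver ring from the cork-topped turntable and put it over the block's brass post so that it lies on the block, and leave the other things on the bench where they are.

Things in the scene. Friction and masses are not known exactly. Their poses are not given: they have to be found in the camera images.
- ramp: Slide of the loading ramp: steel, rising at 12 degrees, 76 mm wide between two walnut rails, 8 mm high, that flare out at the foot (16 mm high there) and end 215 mm up the slope. Origin: middle of its foot, at bench level. x runs up the slope, z square to the slide, y across. The slide (z = 0) ends at a brass-edged lip 110 to 130 mm from the foot, with the nest behind it (see stand)
- stand: Foot plate of the ramp: origin on the bench, 70 mm ahead of the slide's foot. Lip and nest are one piece, hand-set along the slope, otherwise each time, not measured: the end has to be felt. The nest's cork floor is 5 mm below the slide, parallel to it; 73.5 mm beyond the lip a rigid brass stop bar crosses it, 6 mm above the slide's level: 3.5 mm play for the block
- block: Carrier block, aluminium, 70 x 70 x 22 mm (x, y, z), 0.25 to 0.45 kg, at first on the bench just before the ramp's foot, its x up the ramp. Origin: centre of its underside. Polished: a push of 1 to 5 N moves it; over 18 N from the fingers is ramming. Past the lip its front dips first; the rear edge drops last, just before the stop, and may drop only when the push is taken off
- post_tip (a point): Tip of the brass post on the middle of the block's top: 11 mm in diameter, slightly tapered at the tip, 20 mm high, so the tip is 42 mm above the block's underside. z is the post's axis
- ring_mid (a point): Silver ring casting, outside diameter 27 mm, bore 19 mm, 8 mm high, 20 g, lying flat on the turntable; the point is its centre, half-way up (34 mm above the bench). z is its axis
- turntable: Brass turntable with cork top, fixed, 90 mm in diameter, top 30 mm above the bench; origin at the centre of its underside. The ring lies on it
- pin_cup: bystander: ivory-coloured resin pin cup, 44 mm in diameter, 42 mm high; origin at the centre of its underside
- graver: bystander: graver, pear-wood handle 28 mm thick with steel shank, 110 mm long, lying along its x; origin on the bench at its middle
- loupe: bystander: loupe, 36 mm in diameter, 18 mm high with a 40 mm handle on its +x side; origin at the centre of its underside
- tweezers: bystander: steel tweezers, 150 mm long, 6 mm high, lying along x; origin on the bench near the middle
- compound_bar: bystander: green polishing bar, 90 x 35 x 30 mm; origin at the centre of its underside
- mandrel: bystander: steel ring mandrel upright on a walnut foot, 50 x 40 mm, 112 mm high; origin at the centre of its underside

How it is judged:
By the outcome, as a careful person would: the job done as asked, in the order asked, and still so for the second after the job is handed in, with the robot touching nothing.
It also fails if it takes over 72 s, if anything falls off the work surface, if the arm or the gripper's body presses on something with over 40 N, if the wrist force passes 120 N, or if a joint passes its speed limit or range.

## Working session

There is one attempt and no reset: what is moved stays moved. The work goes in short steps, Python scripts to look and compute and a tool call to move; the robot and the scene stay as the last step left them, time stands still between calls to the robot, and variables do not carry over. Pictures are saved under pics/ and viewed, about 8 in all and at most 12, crops included, and the job is handed in when it is done.

Besides the shell and the picture viewer there is one more tool, called after "Emit:" as name(argument=value, ...) on one line, values as JSON. apply_moves: Moves the arm, as the interface text tells. Its arguments: {"type":"object","properties":{"increments":{"type":"array"},"hand":{"type":"number"},"force":{"type":"number"}},"required":["increments"]}

```bash
mkdir -p pics; cat > h.py <<'E'
import numpy as np, cv2
from station import arm, optics, finder
from scipy.spatial.transform import Rotation as R
def grab(n,f=None):
    s=arm.get_state(); im=optics.grab_frame(n)
    if f: cv2.imwrite('pics/'+f,im[:,:,::-1])
    return s,im
def w2c(n,s=None):
    m=optics.camera_model(n)
    if 'world_to_cam' in m: return m,np.array(m['world_to_cam'])
    T=np.eye(4);T[:3,:3]=R.from_euler('xyz',s['ee_rot']).as_matrix();T[:3,3]=s['eef_pos']
    return m,np.linalg.inv(T@np.array(m['T_tool_cam']))
def proj(n,p,s=None):
    m,W=w2c(n,s); c=W[:3,:3]@np.array(p)+W[:3,3]
    return np.array([m['cx']+m['fx']*c[0]/-c[2], m['cy']+m['fy']*c[1]/c[2]])
def ray(n,px,s=None):
    m,W=w2c(n,s); d=np.array([(px[0]-m['cx'])/m['fx'],-(px[1]-m['cy'])/m['fy'],-1])
    return -W[:3,:3].T@W[:3,3], W[:3,:3].T@d
def onz(n,px,z,s=None):
    o,d=ray(n,px,s); return o+d*(z-o[2])/d[2]
E
python3 - <<'E'
from h import *
for c in ['top','scene']:
    s,im=grab(c,c+'1.png'); m=optics.camera_model(c); print(c,{k:v for k,v in m.items() if k!='world_to_cam'})
    for n,z in [('ramp',0),('stand',0),('block',0),('post_tip',.042),('ring_mid',.034),('turntable',0),('mandrel',0),('pin_cup',0),('compound_bar',0),('loupe',0),('graver',0),('tweezers',0)]:
        r=finder.landmark_of(c,n)
        for q in r[:1]: print(n,round(q['conf'],2),np.round(q['point'],1),np.round(onz(c,q['point'],z),4))
print(s['ee_rot'],optics.camera_model('wrist'))
E
```

```text
top {'fx': 455.026602927991, 'fy': 455.026602927991, 'cx': 321.92271243208893, 'cy': 200.65592397309678}
ramp 0.63 [353.6 267.9] [ 0.4662 -0.0223  0.    ]
stand 0.97 [324.8 269. ] [0.4638 0.0537 0.    ]
block 0.72 [365.3 271.2] [ 0.4574 -0.053   0.    ]
post_tip 0.88 [367.7 268.9] [ 0.4629 -0.0548  0.042 ]
ring_mid 0.6 [378.  183.5] [ 0.6858 -0.088   0.034 ]
turntable 0.79 [372.  188.5] [ 0.6788 -0.0761  0.    ]
mandrel 0.9 [195.9 264.6] [0.4776 0.3924 0.    ]
pin_cup 0.69 [239.1 195.3] [0.6619 0.2832 0.    ]
compound_bar 0.98 [427.6 159.8] [ 0.7581 -0.2307  0.    ]
loupe 0.79 [315.2 155.7] [0.771  0.0775 0.    ]
graver 0.57 [452.6 203.1] [ 0.6376 -0.2932  0.    ]
tweezers 0.77 [362.5 148.2] [ 0.7917 -0.0527  0.    ]
scene {'fx': 366.1143144404509, 'fy': 366.1143144404509, 'cx': 321.26015888247093, 'cy': 199.8252592795161}
ramp 0.57 [250.6 217.2] [ 0.4652 -0.0197  0.    ]
stand 0.86 [268.6 194.8] [0.4594 0.0633 0.    ]
block 0.74 [241.9 227. ] [ 0.4659 -0.0541  0.    ]
post_tip 0.59 [235.4 213.9] [ 0.4571 -0.0558  0.042 ]
ring_mid 0.66 [321.3 268.4] [ 0.6921 -0.0842  0.034 ]
turntabl
[... 165 characters left out ...]
[316.5 363.2] [ 0.7676 -0.2378  0.    ]
loupe 0.87 [390.3 238.4] [0.7784 0.0812 0.    ]
graver 0.89 [240.5 352.7] [ 0.6417 -0.2869  0.    ]
tweezers 0.83 [373.5 283.5] [ 0.7913 -0.0445  0.    ]
[ 3.14158415e+00  1.32093076e-06 -1.83659838e+00] {'fx': 347.9040297614711, 'fy': 347.9040297614711, 'cx': 327.2823180138908, 'cy': 203.2456467451046, 'T_tool_cam': array([[ 9.99999981e-01, -9.45807007e-05,  1.68007874e-04,
         5.92331700e-04],
       [-5.03628880e-05, -9.69294414e-01, -2.45903105e-01,
        -6.50039922e-02],
       [ 1.86106782e-04,  2.45903092e-01, -9.69294401e-01,
        -1.47603857e-01],
       [ 0.00000000e+00,  0.00000000e+00,  0.00000000e+00,
         1.00000000e+00]])}
```

```bash
python3 - <<'E'
import cv2,numpy as np
a=cv2.imread('pics/top1.png');b=cv2.imread('pics/scene1.png')
A=cv2.resize(a[120:320,180:480],(800,533),interpolation=cv2.INTER_CUBIC);cv2.imwrite('pics/a.png',A)
E
```

```text
(no output)
```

View pics/a.png

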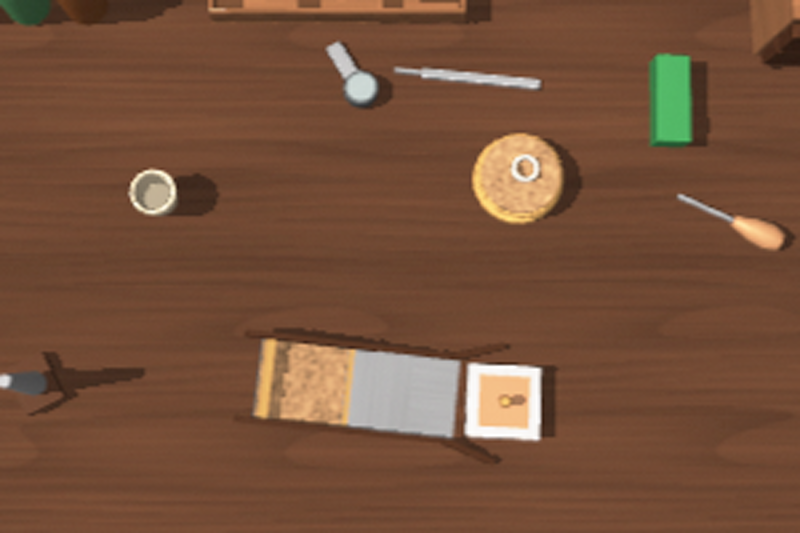

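View pics/scene1.png

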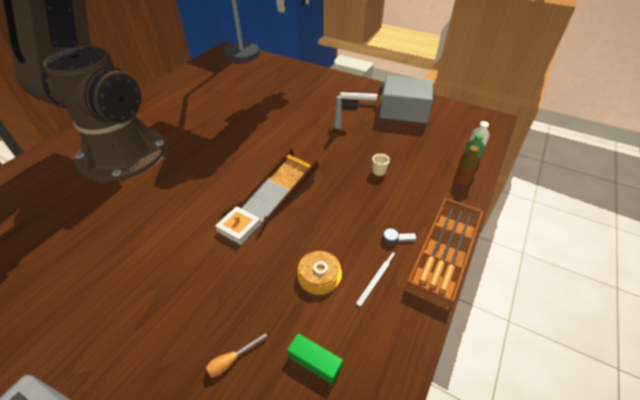

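Emit:
apply_moves(increments=[0.023,-0.033,0,0,0,-0.118,0.023,-0.033,0,0,0,-0.118,0.023,-0.033,0,0,0,-0.118,0.023,-0.033,0,0,0,-0.118,0.023,-0.033,0,0,0,-0.118,0.023,-0.033,0,0,0,-0.118,0.023,-0.033,0,0,0,-0.118,0.023,-0.033,0,0,0,-0.118,0.023,-0.033,0,0,0,-0.118,0.023,-0.033,0,0,0,-0.118,0.023,-0.033,0,0,0,-0.118,0.023,-0.033,0,0,0,-0.118,0.001,-0.041,0,0,0,0,0.001,-0.041,0,0,0,0,0.001,-0.041,0,0,0,0,0.001,-0.041,0,0,0,0,0.001,-0.041,0,0,0,0,0.001,-0.041,0,0,0,0,0.001,-0.041,0,0,0,0,0.001,-0.041,0,0,0,0], hand=1)

```text
t: 2.97
eef_pos: [0.4648, -0.0885, 0.2393]
ee_rot: [3.136, 0.009, 2.97]
force: [1.3, 0.3, 0.1]
width: 0.0005
```

```bash
python3 - <<'E'
from h import *
s,im=grab('wrist','w1.png'); print(s['eef_pos'],s['ee_rot'],s['force'])
for n,z in [('ramp',0),('stand',0),('block',0),('post_tip',.042)]:
    for q in finder.landmark_of('wrist',n)[:1]: print(n,round(q['conf'],2),np.round(q['point'],1),np.round(onz('wrist',q['point'],z,s),4))
E
```

```text
[ 0.46481634 -0.08846582  0.2393168 ] [3.13587035 0.00940486 2.9701864 ] [1.32348015 0.29190095 0.06075168]
ramp 0.73 [340.  232.9] [ 0.4632 -0.0181  0.    ]
block 0.71 [340.1 194.5] [ 0.4556 -0.0637  0.    ]
post_tip 0.79 [336.9 202.2] [ 0.4597 -0.0661  0.042 ]
```

View pics/w1.png

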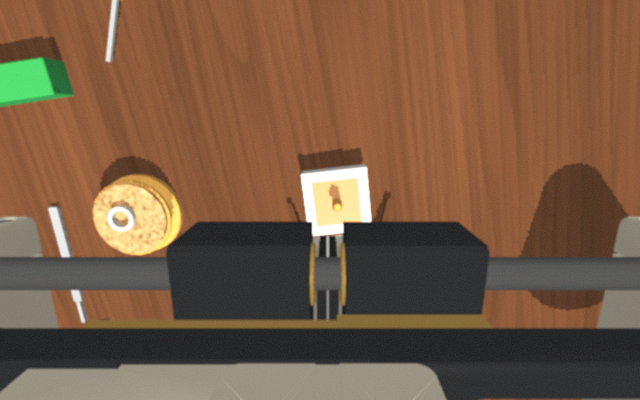

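Emit:
apply_moves(increments=[0,0.041,0,0,0,0.034,0,0.041,0,0,0,0.033,0,0.041,0,0,0,0,0,0.041,0,0,0,0,0,0.041,0,0,0,0,0,0,0,0,0,0])

```text
t: 3.72
eef_pos: [0.4629, 0.1278, 0.24]
ee_rot: [3.134, 0.011, 3.041]
force: [1.1, -0.1, 0.7]
width: 0.0003
```

```bash
python3 - <<'E'
from h import *
s,im=grab('wrist','w2.png'); print(s['eef_pos'],s['ee_rot'],s['force'])
for n,z in [('ramp',0),('stand',0),('block',0),('post_tip',.042)]:
    for q in finder.landmark_of('wrist',n)[:1]: print(n,round(q['conf'],2),np.round(q['point'],1),np.round(onz('wrist',q['point'],z,s),4))
cv2.imwrite('pics/w2c.png',cv2.resize(im[0:240,200:480,::-1],(700,600),interpolation=cv2.INTER_CUBIC))
import json;json.dump({k:np.array(v).tolist() for k,v in s.items()},open('s2.json','w'))
E
```

```text
[0.46292002 0.12783394 0.2399934 ] [3.13389286 0.01133204 3.04117824] [ 1.11582512 -0.1345374   0.68988434]
ramp 0.71 [312.9  32.8] [ 0.4646 -0.0188  0.    ]
stand 0.94 [315.8 102.8] [0.4691 0.0497 0.    ]
```

View pics/w2c.png

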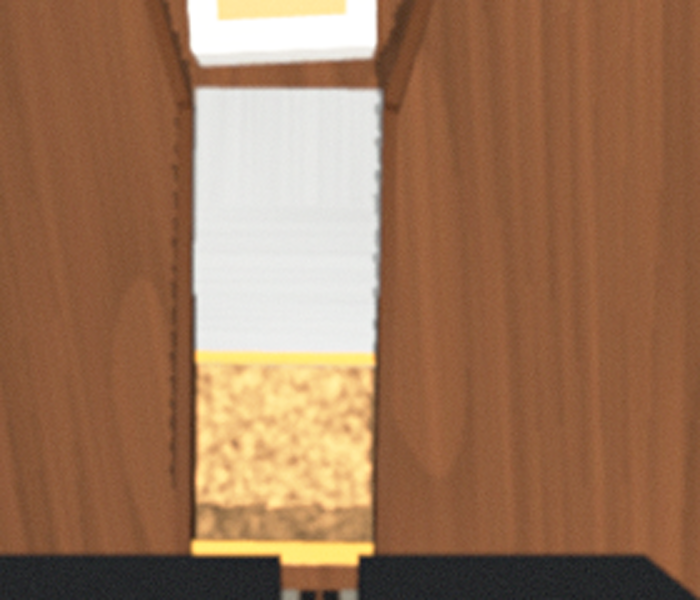

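```bash
python3 - <<'E'
from h import *
import json; s=json.load(open('s2.json'))
P=lambda X,Y:(200+X/2.5,Y/2.5)
f=[onz('wrist',P(*p),0,s) for p in [(194,87),(382,87)]]
print('foot',np.round(f,4)); F=(f[0]+f[1])/2
ax=np.array([0.1,0.995,0])
def slope(p,h=0):
    o,d=ray('wrist',P(*p),s); n=np.array([-ax[0]*np.sin(.2094),-ax[1]*np.sin(.2094),np.cos(.2094)])
    return o+d*((n@F+h-n@o)/(n@d))
for it in range(4):
    L=[slope(p) for p in [(196,352),(375,352)]]; m=(L[0]+L[1])/2; ax=(m-F);ax[2]=0; ax/=np.linalg.norm(ax)
print('lip start',np.round(L,4),'ax',ax,'yaw',np.degrees(np.arctan2(ax[1],ax[0])),'dist',np.linalg.norm(m-F), 'perp', np.degrees(np.arctan2(*(L[0]-L[1])[[1,0]])),np.degrees(np.arctan2(*(f[0]-f[1])[[1,0]])))
for h,Y in [(0,362),(.006,541),(.006,555)]: 
    p=(slope((196,Y),h)+slope((375,Y),h))/2; print(Y,np.round(p,4),np.linalg.norm(p-F))
b=[onz('wrist',P(*p),0.022,s) for p in [(198,53),(373,45)]]
print('block front top',np.round(b,4),np.degrees(np.arctan2(*(b[0]-b[1])[[1,0]])))
print(F)
E
```

```text
foot [[ 0.5008 -0.0206  0.    ]
 [ 0.4243 -0.0127  0.    ]]
lip start [[0.5109 0.0841 0.0224]
 [0.4372 0.0915 0.0223]] ax [0.10938264 0.99399972 0.        ] yaw 83.72027108286751 dist 0.10748450144581549 perp -5.7143598355377625 -5.86629790358566
362 [0.4744 0.0918 0.0232] 0.11159876030840674
541 [0.4813 0.1625 0.0444] 0.18557413910943055
555 [0.4818 0.1682 0.0456] 0.19135134366616854
block front top [[ 0.495  -0.0276  0.022 ]
 [ 0.4282 -0.0235  0.022 ]] -3.5114405853990682
[ 0.46254773 -0.016673    0.        ]
```

```bash
cat >> h.py <<'E'
A=np.array([0.106,0.9944,0]); A/=np.linalg.norm(A); F=np.array([0.4625,-0.0167,0])
c12,s12=np.cos(np.radians(12)),np.sin(np.radians(12))
U=np.array([A[0]*c12,A[1]*c12,s12]); N=np.array([-A[0]*s12,-A[1]*s12,c12])
RT=np.column_stack([np.cross(U,-N),U,-N])  # tilted tool
def delta(p,Rt=RT):
    s=arm.get_state(); Rc=R.from_euler('xyz',s['ee_rot'])
    print('t',round(s['t'],2),'pos',np.round(s['eef_pos'],4),'d',np.round(np.array(p)-s['eef_pos'],4),'rot',np.round((R.from_matrix(Rt)*Rc.inv()).as_rotvec(),4),'f',np.round(s['force'],2))
E
python3 -c "
from h import *
print(RT); delta([.4518,-.1235,.0158])"
```

```text
[[-0.99436651  0.10368015  0.0220379 ]
 [ 0.10599643  0.97263722  0.20674042]
 [ 0.          0.20791169 -0.9781476 ]]
t 3.97 pos [0.4627 0.121  0.2397] d [-0.0109 -0.2445 -0.2239] rot [ 0.2032 -0.0116  0.001 ] f [ 0.33 -0.52  0.64]
```

Emit:
apply_moves(increments=[-0.0014,-0.031,-0.005,0.0254,-0.0015,0,-0.0014,-0.031,-0.005,0.0254,-0.0015,0,-0.0014,-0.031,-0.005,0.0254,-0.0015,0,-0.0014,-0.031,-0.005,0.0254,-0.0015,0,-0.0014,-0.031,-0.005,0.0254,-0.0015,0,-0.0014,-0.031,-0.005,0.0254,-0.0015,0,-0.0014,-0.031,-0.005,0.0254,-0.0015,0,-0.0014,-0.031,-0.005,0.0254,-0.0015,0,0,0,-0.02,0,0,0,0,0,-0.03,0,0,0,0,0,-0.03,0,0,0,0,0,-0.03,0,0,0,0,0,-0.02,0,0,0,0,0,-0.01,0,0,0,0,0,0,0,0,0,0,0,0,0,0,0])

```text
t: 5.3
eef_pos: [0.4422, -0.1573, 0.0564]
ee_rot: [2.923, 0.015, 3.002]
force: [-0.1, -0.1, 0.3]
width: 0.0004
```

```bash
python3 -c "
from h import *
delta([.4518,-.1235,.0158])"
```

```text
t 5.3 pos [ 0.4422 -0.1573  0.0564] d [ 0.0096  0.0338 -0.0406] rot [-0.0076  0.0162  0.0333] f [-0.15 -0.07  0.34]
```

Emit:
apply_moves(increments=[0.003,0.004,-0.012,-0.002,0.005,0.01,0.003,0.004,-0.01,-0.002,0.005,0.01,0.002,0.003,-0.006,-0.002,0.003,0.006,0,0,-0.003,0,0,0,0,0,0,0,0,0,0,0,0,0,0,0])

```text
t: 5.8
eef_pos: [0.4531, -0.1463, 0.0257]
ee_rot: [2.931, 0.008, 3.03]
force: [0.1, -0.3, -0.5]
width: 0.0005
```

```bash
python3 -c "
from h import *
delta([.4518,-.1235,.0158])"
```

```text
t 5.8 pos [ 0.4531 -0.1463  0.0257] d [-0.0013  0.0228 -0.0099] rot [0.0002 0.0078 0.0052] f [ 0.05 -0.3  -0.47]
```

Emit:
apply_moves(increments=[-0.001,0.004,-0.004,0,0.004,0.002,-0.0005,0.004,-0.003,0,0.002,0.002,0,0.003,-0.002,0,0,0,0,0.002,0,0,0,0,0,0,0,0,0,0])

```text
t: 6.22
eef_pos: [0.452, -0.1317, 0.0168]
ee_rot: [2.932, 0.003, 3.035]
force: [-0.2, 0.7, -0.2]
width: -0.0002
```

```bash
python3 -c "
from h import *
delta([.4518,-.1235,.0158])"
```

```text
t 6.22 pos [ 0.452  -0.1317  0.0168] d [-0.0002  0.0082 -0.001 ] rot [0.0002 0.003  0.0004] f [-0.19  0.74 -0.24]
```

Emit:
apply_moves(increments=[0.0003,0.003,0,0,0,0,0.0003,0.003,0,0,0,0,0.0003,0.003,0,0,0,0,0.0003,0.003,0,0,0,0,0.0003,0.003,0,0,0,0,0.0003,0.003,0,0,0,0,0.0003,0.003,0,0,0,0,0.0003,0.003,0,0,0,0,0.0003,0.003,0,0,0,0,0.0003,0.003,0,0,0,0,0.0003,0.003,0,0,0,0,0.0003,0.003,0,0,0,0])

```text
t: 7.22
eef_pos: [0.456, -0.0927, 0.0174]
ee_rot: [2.933, 0.004, 3.035]
force: [-0.6, -1.8, 0.3]
width: 0.0005
```

```bash
python3 -c "
from h import *
delta([.4518,-.1235,.0158])"
```

```text
t 7.22 pos [ 0.456  -0.0927  0.0174] d [-0.0042 -0.0308 -0.0016] rot [0.001  0.0039 0.0004] f [-0.55 -1.81  0.3 ]
```

Emit:
apply_moves(increments=[0.0002,0.003,-0.0001,0,0,0,0.0002,0.003,-0.0001,0,0,0,0.0002,0.003,-0.0001,0,0,0,0.0002,0.003,-0.0001,0,0,0,0.0002,0.003,-0.0001,0,0,0,0.0002,0.003,-0.0001,0,0,0,0.0003,0.003,0,0,0,0,0.0003,0.003,0,0,0,0,0.0003,0.003,0,0,0,0,0.0003,0.003,0,0,0,0])

```text
t: 8.05
eef_pos: [0.4586, -0.0597, 0.0168]
ee_rot: [2.933, 0.004, 3.035]
force: [0.1, -1.2, 0.3]
width: 0.0004
```

```bash
python3 -c "
from h import *
delta([.4518,-.1235,.0158])"
```

```text
t 8.05 pos [ 0.4586 -0.0597  0.0168] d [-0.0068 -0.0638 -0.001 ] rot [0.0014 0.004  0.0002] f [ 0.08 -1.22  0.25]
```

Emit:
apply_moves(increments=[0.0003,0.003,0,0,0,0,0.0003,0.003,0,0,0,0,0.0003,0.003,0,0,0,0,0.0003,0.003,0,0,0,0,0.0003,0.003,0,0,0,0,0.0003,0.003,0,0,0,0,0.0003,0.003,0,0,0,0,0.0003,0.003,0,0,0,0,0.0003,0.003,0.0003,0,0,0,0.0003,0.003,0.0006,0,0,0,0.0003,0.003,0.0006,0,0,0,0.0003,0.003,0.0006,0,0,0])

```text
t: 9.05
eef_pos: [0.4624, -0.0199, 0.019]
ee_rot: [2.933, 0.004, 3.035]
force: [-0.1, -2.1, 1.1]
width: 0.0002
```

```bash
cat >> h.py <<'E'
def st():
    s=arm.get_state(); P=np.array(s['eef_pos'])-RT[:,2]*-.011+RT[:,1]*.0095; d=P-F
    lat=np.array([A[1],-A[0],0])
    print('t',round(s['t'],2),'face s',round(d@U*1000,1),'h',round(d@N*1000,1),'lat',round(d@lat*1000,1),'push f',round(-np.array(s['force'])@U,2),np.round(s['force'],2),'rot',np.round((R.from_matrix(RT)*R.from_euler('xyz',s['ee_rot']).inv()).as_rotvec(),4))
E
python3 -c "
from h import *
st()"
```

```text
t 9.05 face s 10.4 h 8.2 lat 0.2 push f 1.83 [-0.07 -2.11  1.09] rot [0.0016 0.0035 0.0002]
```

Emit:
apply_moves(increments=[0.0003,0.0029,0.0006,0,0,0,0.0003,0.0029,0.0006,0,0,0,0.0003,0.0029,0.0006,0,0,0,0.0003,0.0029,0.0006,0,0,0,0.0003,0.0029,0.0006,0,0,0,0.0003,0.0029,0.0006,0,0,0,0.0003,0.0029,0.0006,0,0,0,0.0003,0.0029,0.0006,0,0,0,0.0003,0.0029,0.0006,0,0,0,0.0003,0.0029,0.0006,0,0,0])

```text
t: 9.88
eef_pos: [0.4656, 0.0123, 0.0258]
ee_rot: [2.933, 0.004, 3.035]
force: [-0.2, -2.2, -0.1]
width: 0.0004
```

```bash
python3 -c "
from h import *
st()"
```

```text
t 9.88 face s 43.4 h 8.2 lat -0.0 push f 2.13 [-0.16 -2.16 -0.07] rot [0.0017 0.0035 0.0001]
```

Emit:
apply_moves(increments=[0.0003,0.0029,0.0006,0,0,0,0.0003,0.0029,0.0006,0,0,0,0.0003,0.0029,0.0006,0,0,0,0.0003,0.0029,0.0006,0,0,0,0.0003,0.0029,0.0006,0,0,0,0.0003,0.0029,0.0006,0,0,0,0.0003,0.0029,0.0006,0,0,0,0.0003,0.0029,0.0006,0,0,0,0.0003,0.0029,0.0006,0,0,0,0.0003,0.0029,0.0006,0,0,0,0.0003,0.0029,0.0006,0,0,0,0.0003,0.0029,0.0006,0,0,0])

```text
t: 10.88
eef_pos: [0.4692, 0.0509, 0.0337]
ee_rot: [2.933, 0.003, 3.035]
force: [-0.3, -2.1, 1.6]
width: 0.0007
```

```bash
python3 -c "
from h import *
st()"
```

```text
t 10.88 face s 83.0 h 7.8 lat -0.5 push f 1.79 [-0.34 -2.14  1.58] rot [0.0016 0.0028 0.0001]
```

Emit:
apply_moves(increments=[0.0002,0.002,0.0004,0,0,0,0.0002,0.002,0.0004,0,0,0,0.0002,0.002,0.0004,0,0,0,0.0002,0.002,0.0004,0,0,0,0.0002,0.0015,0.0003,0,0,0,0.0002,0.0015,0.0003,0,0,0,0.0002,0.0015,0.0003,0,0,0,0.0002,0.0015,0.0003,0,0,0])

```text
t: 11.55
eef_pos: [0.4704, 0.0671, 0.0363]
ee_rot: [2.933, 0.002, 3.035]
force: [0.0, -0.5, -0.3]
width: 0.0003
```

```bash
python3 -c "
from h import *
st()"
```

```text
t 11.55 face s 99.4 h 7.0 lat -1.0 push f 0.54 [ 0.04 -0.49 -0.34] rot [0.0013 0.0017 0.0003]
```

Emit:
apply_moves(increments=[0.0003,0.0012,0.0005,0,0,0,0.0002,0.0012,0.0004,0,0,0,0.0002,0.0012,0.0004,0,0,0,0.0002,0.0012,0.0004,0,0,0])

```text
t: 11.88
eef_pos: [0.4713, 0.0723, 0.0381]
ee_rot: [2.933, 0.002, 3.035]
force: [-0.4, -1.4, -0.9]
width: 0.0001
```

```bash
python3 -c "
from h import *
st()"
```

```text
t 11.88 face s 104.9 h 7.6 lat -0.7 push f 1.6 [-0.41 -1.41 -0.89] rot [0.0014 0.0014 0.0004]
```

Emit:
apply_moves(increments=[0.0002,0.001,0.0003,0,0,0,0.0002,0.001,0.0003,0,0,0,0.0001,0.001,0.0002,0,0,0])

```text
t: 12.13
eef_pos: [0.4718, 0.0757, 0.039]
ee_rot: [2.933, 0.002, 3.035]
force: [-0.6, -2.0, -1.3]
width: 0.0007
```

Emit:
apply_moves(increments=[0.0001,0.001,0.0002,0,0,0,0.0001,0.001,0.0002,0,0,0])

```text
t: 12.3
eef_pos: [0.4721, 0.0779, 0.0395]
ee_rot: [2.933, 0.002, 3.035]
force: [-0.9, -1.1, -1.3]
width: 0.0005
```

```bash
python3 -c "
from h import *
st()"
```

```text
t 12.3 face s 110.7 h 7.9 lat -0.5 push f 1.43 [-0.86 -1.1  -1.3 ] rot [0.0013 0.0014 0.0005]
```

Emit:
apply_moves(increments=[0.0001,0.0008,0.0002,0,0,0,0.0001,0.0008,0.0002,0,0,0])

```text
t: 12.47
eef_pos: [0.4723, 0.0796, 0.0399]
ee_rot: [2.933, 0.002, 3.035]
force: [0.5, -3.6, 0.0]
width: 0.0003
```

Emit:
apply_moves(increments=[0.0001,0.0008,0.0002,0,0,0])

```text
t: 12.55
eef_pos: [0.4724, 0.0805, 0.0401]
ee_rot: [2.933, 0.002, 3.035]
force: [-0.1, -0.8, -1.4]
width: 0.0002
```

Emit:
apply_moves(increments=[0.0001,0.0008,0.0002,0,0,0])

```text
t: 12.63
eef_pos: [0.4724, 0.0814, 0.0403]
ee_rot: [2.933, 0.001, 3.035]
force: [-0.9, -3.5, -0.5]
width: 0.0006
```

Emit:
apply_moves(increments=[0.0001,0.0008,0.0002,0,0,0])

```text
t: 12.72
eef_pos: [0.4721, 0.0816, 0.0404]
ee_rot: [2.935, 0.001, 3.035]
force: [1.7, -9.6, -0.9]
width: 0.0001
```

Emit:
apply_moves(increments=[0.0001,0.0006,0.0001,0,0,0])

```text
t: 12.8
eef_pos: [0.4721, 0.0815, 0.0404]
ee_rot: [2.936, 0.001, 3.035]
force: [0.9, -6.3, -1.3]
width: 0.0005
```

Emit:
apply_moves(increments=[0.0001,0.0006,0.0001,0,0,0])

```text
t: 12.88
eef_pos: [0.4721, 0.0815, 0.0403]
ee_rot: [2.937, 0.0, 3.036]
force: [1.0, -5.0, -0.2]
width: 0.0005
```

Emit:
apply_moves(increments=[-0.0001,-0.001,-0.0002,0,0,0,-0.0001,-0.001,-0.0002,0,0,0,-0.0002,-0.002,-0.0004,0,0,0,-0.0003,-0.003,-0.0006,0,0,0,-0.0006,-0.006,0,0,0,0,-0.001,-0.01,0,0,0,0,-0.001,-0.01,0.005,0,0,0,0,-0.01,0.02,0,0,0,0,0,0.03,0,0,0,0,0,0.03,-0.05,0.005,0,0,0,0.03,-0.05,0.005,0,0,0.02,0.03,-0.05,0.005,0,0,0.035,0.03,-0.05,0.005,0,0,0.04,0.01,0,0,0,0,0.04,0,0,0,0,0,0.04,0,0,0,0,0,0.04,0,0,0,0,0,0.03,0,0,0,0,0,0.01,0,0,0,0,0,0,0,0,0])

```text
schema error: expected a multiple of 6 numbers
```

```bash
python3 - <<'E'
from h import *
s,im=grab('wrist','w3.png'); print(s['t'],s['eef_pos'],s['ee_rot'],s['force'])
for n,z in [('block',.02),('post_tip',.07),('ring_mid',.034),('turntable',0)]:
    for q in finder.landmark_of('wrist',n)[:2]: print(n,round(q['conf'],2),np.round(q['point'],1),np.round(onz('wrist',q['point'],z,s),4))
import json;json.dump({k:np.array(v).tolist() for k,v in s.items()},open('s3.json','w'))
E
```

```text
12.8833 [0.47208637 0.08145654 0.0403441 ] [2.93655464e+00 3.65320029e-04 3.03551562e+00] [ 0.96543564 -5.03919538 -0.18288039]
block 0.36 [325.5 319.5] [0.4781 0.135  0.02  ]
```

View pics/w3.png

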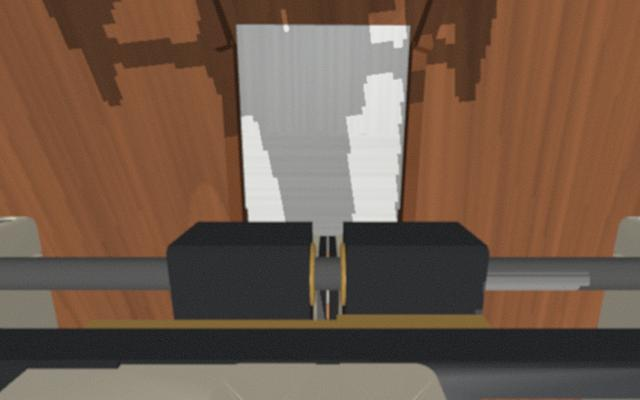

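Emit:
apply_moves(increments=[-0.0001,-0.001,-0.0002,0,0,0,-0.0001,-0.001,-0.0002,0,0,0,-0.0002,-0.002,-0.0004,0,0,0,-0.0003,-0.003,-0.0006,0,0,0,-0.0006,-0.006,-0.001,0,0,0,-0.001,-0.008,0,0,0,0,-0.001,-0.008,0.005,0,0,0,0,-0.005,0.02,0,0,0,0,0,0.03,0,0,0,0,0,0.03,-0.05,0.005,0,0,0,0.03,-0.05,0.005,0,0,0.02,0.03,-0.05,0.005,0,0,0.03,0.03,-0.05,0.005,0,0,0.035,0.01,0,0,0,0,0.035,0,0,0,0,0,0.035,0,0,0,0,0,0.03,0,0,0,0,0,0,0,0,0,0])

```text
t: 14.63
eef_pos: [0.4661, 0.226, 0.2393]
ee_rot: [-3.14, 0.01, 3.018]
force: [0.5, 0.5, 0.7]
width: 0.0005
```

```bash
python3 - <<'E'
from h import *
s,im=grab('wrist','w3.png'); print(s['t'],s['eef_pos'],s['ee_rot'],s['force'])
for n,z in [('block',.02),('post_tip',.07),('ring_mid',.034),('turntable',0)]:
    for q in finder.landmark_of('wrist',n)[:2]: print(n,round(q['conf'],2),np.round(q['point'],1),np.round(onz('wrist',q['point'],z,s),4))
import json;json.dump({k:np.array(v).tolist() for k,v in s.items()},open('s3.json','w'))
E
```

```text
14.6333 [0.46607896 0.2259668  0.23926282] [-3.14044014  0.00989334  3.0177721 ] [0.5138969  0.51632805 0.6958372 ]
block 0.81 [301.7  83.6] [0.4807 0.1264 0.02  ]
post_tip 0.85 [299.9  68.8] [0.4772 0.119  0.07  ]
```

View pics/w3.png

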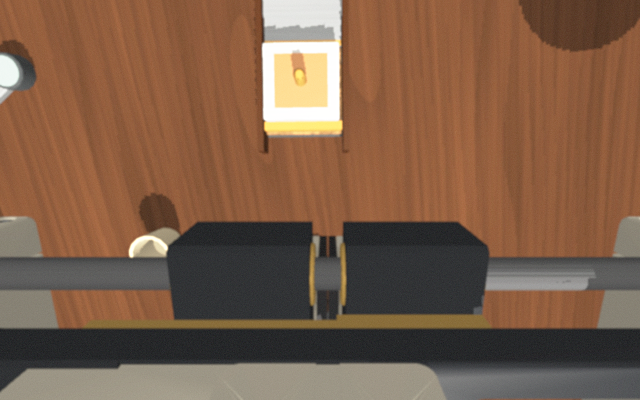

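```bash
python3 - <<'E'
from h import *
import json; s=json.load(open('s3.json'))
L=np.array([A[1],-A[0],0])
pt=lambda a,l,h: F+U*a+L*l+N*h
im=cv2.imread('pics/w3.png'); x0,y0,k=250,20,6
c=cv2.resize(im[y0:y0+100,x0:x0+110],None,fx=k,fy=k,interpolation=cv2.INTER_CUBIC)
def draw(ps,col):
    for p in ps:
        q=(proj('wrist',p,s)-[x0-.5,y0-.5])*k; cv2.drawMarker(c,tuple(int(v) for v in q),col,cv2.MARKER_CROSS,14,1)
draw([pt(a,l,17) for a in(113.5e-3,183.5e-3) for l in (-.035,.035)] if 0 else [pt(a,l,.017) for a in(.1135,.1835) for l in (-.035,.035)]+[pt(.1485,0,.037)],(0,0,255))
draw([pt(.110,l,.022) for l in (-.035,.035)]+[pt(.1475,0,.0395)],(255,0,0))
draw([pt(a,l,.006) for a in(.1845,) for l in (-.038,.038)],(0,160,0))
cv2.imwrite('pics/w3c.png',c); print(pt(.1485,0,.037))
E
```

```text
[0.4770811  0.12008723 0.06706635]
```

View pics/w3c.png

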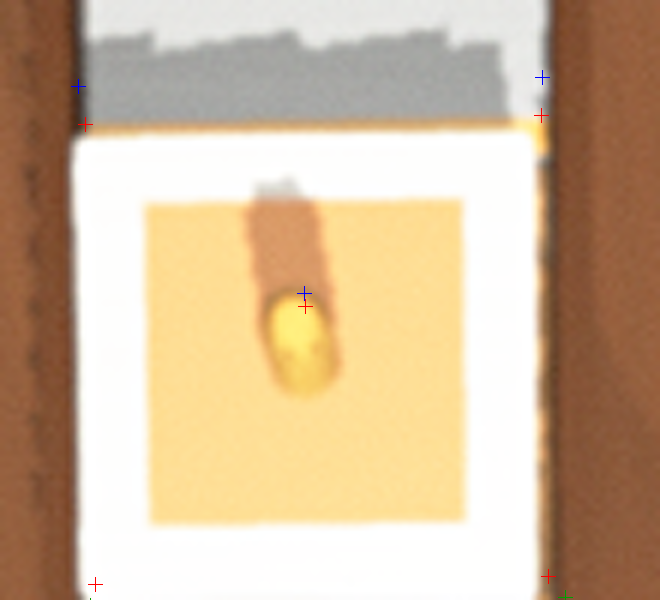

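Emit:
apply_moves(increments=[0.025,-0.027,-0.004,0,0,0,0.025,-0.027,-0.004,0,0,0,0.025,-0.027,-0.004,0,0,0,0.025,-0.027,-0.004,0,0,0,0.025,-0.027,-0.004,0,0,0,0.025,-0.027,-0.004,0,0,0,0.025,-0.027,-0.004,0,0,0,0.02,-0.02,0,0,0,0,0.01,-0.01,0,0,0,0,0,0,0,0,0,0,0,0,0,0,0,0], hand=0.4, force=10)

```text
t: 15.8
eef_pos: [0.6744, -0.0264, 0.2089]
ee_rot: [-3.139, 0.006, 3.002]
force: [-0.4, 0.3, 0.2]
width: 0.0526
```

```bash
python3 - <<'E'
from h import *
import json; s3=json.load(open('s3.json'))
pt=lambda a,h: F+U*a+N*h
for a in [.1485]: print('post base/tip pred (crop)',[(proj('wrist',pt(a,h),s3)-[249.5,19.5])*6 for h in (.017,.037)])
V=np.diag([1,-1,-1.]); a=np.arctan2(A[1],A[0])-np.pi/2+np.pi
RD=R.from_euler('z',a).as_matrix()@V
s,im=grab('wrist','w4.png'); print(s['width'])
P=[]
for n,z in [('ring_mid',.034),('turntable',0)]:
    for q in finder.landmark_of('wrist',n)[:2]: p=onz('wrist',q['point'],z,s);print(n,round(q['conf'],2),np.round(q['point'],1),np.round(p,4)); 
for q in finder.find_in('wrist','ring_mid')[:2]: print(q,onz('wrist',[(q['box'][0]+q['box'][2])/2,(q['box'][1]+q['box'][3])/2],.034,s))
delta([.69,-.086,.2],RD)
g=im[60:260,200:480,::-1]; cv2.imwrite('pics/w4c.png',cv2.resize(g,None,fx=2.5,fy=2.5))
json.dump({k:np.array(v).tolist() for k,v in s.items()},open('s4.json','w'))
E
```

```text
post base/tip pred (crop) [array([317.57392762, 351.30257348]), array([305.98575868, 306.58841091])]
0.05256417750459222
ring_mid 0.66 [303.4 125.2] [ 0.6879 -0.0866  0.034 ]
turntable 0.57 [310.1 125.9] [ 0.6839 -0.0845  0.    ]
{'box': [290.2, 112.4, 322.5, 144.4], 'conf': 0.9} [ 0.68566147 -0.08341164  0.034     ]
t 16.0 pos [ 0.6741 -0.0237  0.2099] d [ 0.0159 -0.0623 -0.0099] rot [0.0025 0.007  0.0296] f [0.16 0.88 0.36]
```

View pics/w4c.png

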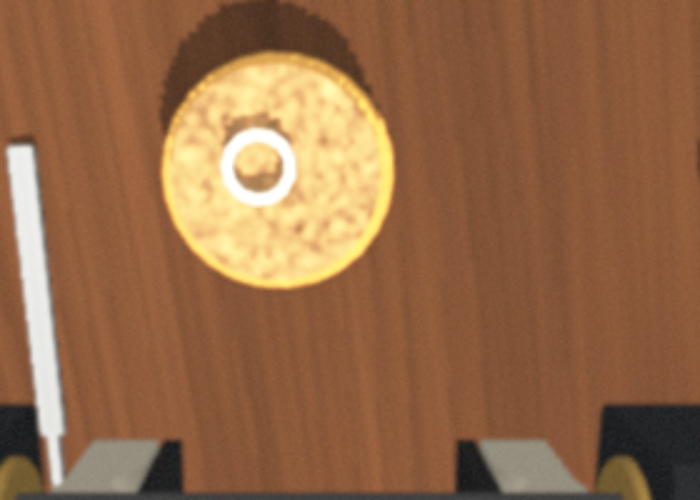

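Emit:
apply_moves(increments=[0.003,-0.013,-0.015,0.0005,0.0015,0.006,0.003,-0.013,-0.02,0.0005,0.0015,0.006,0.003,-0.013,-0.02,0.0005,0.0015,0.006,0.002,-0.012,-0.02,0.0005,0.0015,0.006,0.001,-0.005,-0.015,0,0,0.003,0,0,-0.01,0,0,0,0,0,0,0,0,0,0,0,0,0,0,0], hand=0.43)

```text
t: 16.67
eef_pos: [0.6854, -0.0725, 0.1136]
ee_rot: [3.138, 0.011, 3.047]
force: [0.4, -0.5, 0.9]
width: 0.0499
```

```bash
cat >> h.py <<'E'
RD=R.from_euler('z',np.arctan2(A[1],A[0])+np.pi/2).as_matrix()@np.diag([1,-1,-1.])
E
python3 -c "
from h import *
delta([.687,-.0855,.0425],RD)"
```

```text
t 16.67 pos [ 0.6854 -0.0725  0.1136] d [ 0.0016 -0.013  -0.0711] rot [-0.0023  0.0116 -0.0114] f [ 0.42 -0.5   0.88]
```

Emit:
apply_moves(increments=[0.001,-0.004,-0.01,-0.001,0.004,-0.004,0.0005,-0.004,-0.012,-0.001,0.004,-0.004,0,-0.003,-0.012,0,0.002,-0.002,0,-0.001,-0.01,0,0,0,0,0,-0.006,0,0,0,0,0,0,0,0,0,0,0,0,0,0,0])

```text
t: 17.25
eef_pos: [0.6883, -0.0831, 0.0617]
ee_rot: [3.141, 0.005, 3.039]
force: [-0.3, -0.1, 0.5]
width: 0.0499
```

```bash
python3 -c "
from h import *
delta([.687,-.0855,.0425],RD)"
```

```text
t 17.25 pos [ 0.6883 -0.0831  0.0617] d [-0.0013 -0.0024 -0.0192] rot [-0.0004  0.005  -0.0034] f [-0.33 -0.11  0.5 ]
```

Emit:
apply_moves(increments=[-0.0005,-0.001,-0.005,0,0.003,-0.002,-0.0004,-0.0008,-0.005,0,0.002,-0.001,0,0,-0.004,0,0,0,0,0,-0.0025,0,0,0,0,0,0,0,0,0,0,0,0,0,0,0])

```text
t: 17.75
eef_pos: [0.6878, -0.0851, 0.0442]
ee_rot: [3.141, 0.001, 3.035]
force: [0.1, 0.8, -0.2]
width: 0.0501
```

```bash
python3 -c "
from h import *
delta([.687,-.0855,.0425],RD)"
```

```text
t 17.75 pos [ 0.6878 -0.0851  0.0442] d [-0.0008 -0.0004 -0.0017] rot [-0.0004  0.0006 -0.0001] f [ 0.06  0.83 -0.24]
```

Lower 1.7 mm and close.

Emit:
apply_moves(increments=[0,0,-0.0012,0,0,0,0,0,-0.0003,0,0,0,0,0,0,0,0,0])

```text
t: 18.0
eef_pos: [0.6882, -0.085, 0.0432]
ee_rot: [3.141, 0.002, 3.036]
force: [-0.1, 0.6, -0.4]
width: 0.0499
```

Emit:
apply_moves(increments=[0,0,0,0,0,0,0,0,0,0,0,0,0,0,0,0,0,0,0,0,0,0,0,0,0,0,0,0,0,0,0,0,0,0,0,0,0,0,0,0,0,0,0,0,0,0,0,0], hand=1, force=10)

```text
t: 18.67
eef_pos: [0.6885, -0.0849, 0.0439]
ee_rot: [3.141, 0.003, 3.036]
force: [0.0, -0.2, 0.1]
width: 0.0262
```

Emit:
apply_moves(increments=[0,0,0.005,0,0,0,0,0,0.015,0,0,0,0,0,0.025,0,0,0,0,0,0.03,0,0,0,0,0,0.03,0,0,0,-0.015,0.021,0.025,0,0,0,-0.022,0.031,0.01,0,0,0,-0.022,0.031,0,0,0,0,-0.022,0.031,0,0,0,0,-0.022,0.031,0,0,0,0,-0.022,0.031,0,0,0,0,-0.022,0.031,0,0,0,0,-0.022,0.031,0,0,0,0,-0.022,0.031,0,0,0,0,-0.02,0.03,0,0,0,0,-0.01,0.015,0,0,0,0,0,0,0,0,0,0,0,0,0,0,0,0])

```text
t: 20.17
eef_pos: [0.4547, 0.2391, 0.1974]
ee_rot: [3.133, 0.008, 3.033]
force: [0.3, -0.5, -1.1]
width: 0.0267
```

```bash
python3 - <<'E'
from h import *
import json
s,im=grab('wrist','w5.png'); print(s['t'],s['eef_pos'],s['width'])
for n,z in [('block',.02),('post_tip',.067)]:
    for q in finder.landmark_of('wrist',n)[:1]: print(n,round(q['conf'],2),np.round(q['point'],1),np.round(onz('wrist',q['point'],z,s),4))
delta(s['eef_pos'],RD)
q=proj('wrist',F+U*.15+N*.017,s); print(q); x0,y0=int(q[0]-60),max(0,int(q[1]-55)); k=6
np.save('o5.npy',[x0,y0]); c=cv2.resize(im[y0:y0+100,x0:x0+120,::-1],None,fx=k,fy=k,interpolation=cv2.INTER_CUBIC); cv2.imwrite('pics/w5c.png',c)
print(x0,y0)
L=np.array([A[1],-A[0],0])
for a,h in [(.1135,.017),(.110,.022),(.1835,.017),(.111,0),(.1845,.006)]: print(a,h,[np.round((proj('wrist',F+U*a+L*l+N*h,s)-[x0-.5,y0-.5])*k) for l in (-.035,.035)])
json.dump({k:np.array(v).tolist() for k,v in s.items()},open('s5.json','w'))
E
```

```text
20.1667 [0.45469023 0.23912186 0.19735003] 0.02672866768045725
block 0.96 [289.   64.9] [0.4769 0.1289 0.02  ]
post_tip 0.85 [275.3  41.8] [0.4802 0.1183 0.067 ]
t 20.32 pos [0.4556 0.2378 0.1969] d [-0.0009  0.0013  0.0004] rot [-0.0068  0.0087  0.0051] f [-0.63 -0.14 -0.91]
[283.48577208  56.11781585]
223 1
0.1135 0.017 [array([630.,  50.]), array([98., 52.])]
0.11 0.022 [array([630.,   2.]), array([88.,  5.])]
0.1835 0.017 [array([631., 589.]), array([105., 591.])]
0.111 0 [array([631.,  94.]), array([130.,  96.])]
0.1845 0.006 [array([631., 617.]), array([126., 618.])]
```

View pics/w5c.png

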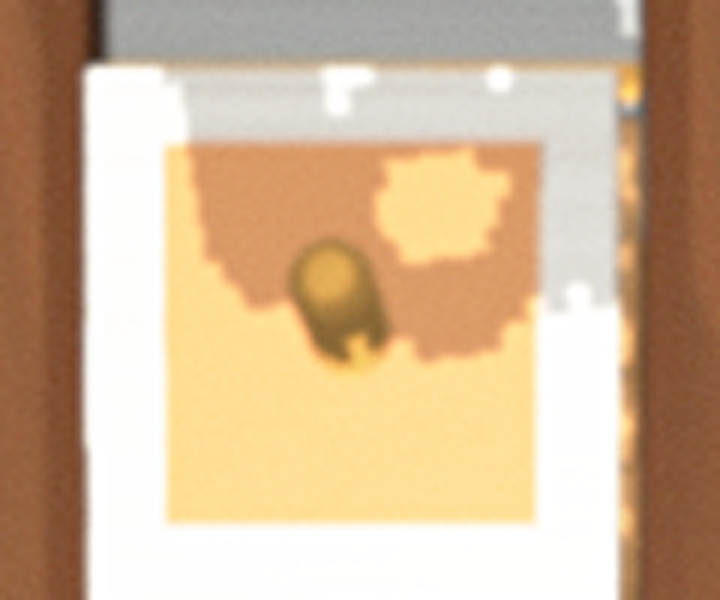

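```bash
cat >> h.py <<'E'
import json
L=np.array([A[1],-A[0],0])
def place(hm):  # TCP for ring mid at height hm along post axis
    s4=json.load(open('s4.json')); rc=onz('wrist',(303.55,126.2),.038,s4); g=np.array([.6885,-.0849,.0439])
    off=RD.T@(rc-g); off[2]=.0099
    post=F+U*.1506+L*.00175+N*hm
    return post-RT@off, off
E
python3 - <<'E'
from h import *
s=json.load(open('s5.json'))
for h in (.017,.037): print((proj('wrist',F+U*.1506+L*.00175+N*h,s)-np.load('o5.npy')+.5)*6)
for h in (.090,.06,.045,.022): print(h,place(h))
delta(place(.09)[0])
E
```

```text
[352.73663685 338.37185386]
[330.00406048 277.5086178 ]
0.09 (array([0.47857864, 0.10975267, 0.12922101]), array([ 0.00083453, -0.00092617,  0.0099    ]))
0.06 (array([0.47923978, 0.11595489, 0.09987658]), array([ 0.00083453, -0.00092617,  0.0099    ]))
0.045 (array([0.47957035, 0.11905599, 0.08520437]), array([ 0.00083453, -0.00092617,  0.0099    ]))
0.022 (array([0.48007722, 0.12381102, 0.06270697]), array([ 0.00083453, -0.00092617,  0.0099    ]))
t 20.32 pos [0.4556 0.2378 0.1969] d [ 0.023  -0.128  -0.0677] rot [ 0.2014 -0.014   0.0059] f [-0.63 -0.14 -0.91]
```

Emit:
apply_moves(increments=[0.003,-0.014,-0.002,0.0245,-0.0017,0.0007,0.003,-0.014,-0.002,0.0245,-0.0017,0.0007,0.003,-0.014,-0.002,0.0245,-0.0017,0.0007,0.003,-0.014,-0.002,0.0245,-0.0017,0.0007,0.003,-0.014,-0.004,0.0245,-0.0017,0.0007,0.003,-0.014,-0.006,0.0245,-0.0017,0.0007,0.002,-0.014,-0.008,0.0245,-0.0017,0.0007,0.001,-0.01,-0.008,0.015,-0.001,0,0,-0.005,-0.006,0,0,0,0,0,-0.004,0,0,0,0,0,0,0,0,0,0,0,0,0,0,0])

```text
t: 21.32
eef_pos: [0.4825, 0.109, 0.1503]
ee_rot: [2.942, 0.001, 3.016]
force: [-0.4, -0.3, -0.1]
width: 0.0262
```

```bash
python3 -c "
from h import *
delta(place(.06)[0])"
```

```text
t 21.32 pos [0.4825 0.109  0.1503] d [-0.0033  0.0069 -0.0505] rot [0.0097 0.0001 0.0195] f [-0.38 -0.35 -0.05]
```

Emit:
apply_moves(increments=[-0.001,0.002,-0.01,0.003,0,0.006,-0.001,0.002,-0.012,0.003,0,0.006,-0.0005,0.001,-0.012,0.002,0,0.004,0,0.0005,-0.007,0,0,0,0,0,-0.002,0,0,0,0,0,0,0,0,0])

```text
t: 21.82
eef_pos: [0.4803, 0.1187, 0.1052]
ee_rot: [2.933, 0.003, 3.039]
force: [1.0, 1.3, 0.2]
width: 0.0264
```

```bash
python3 -c "
from h import *
delta(place(.05)[0])"
```

```text
t 21.82 pos [0.4803 0.1187 0.1052] d [-0.0009 -0.0007 -0.0151] rot [ 0.001   0.0028 -0.0034] f [0.97 1.27 0.15]
```

Emit:
apply_moves(increments=[-0.0004,-0.0005,-0.005,0,0.002,-0.002,-0.0003,-0.0002,-0.004,0,0,-0.001,0,0,-0.002,0,0,0,0,0,0,0,0,0])

```text
t: 22.15
eef_pos: [0.4802, 0.1189, 0.0941]
ee_rot: [2.933, 0.002, 3.037]
force: [-1.1, 0.3, 0.8]
width: 0.0266
```

```bash
python3 -c "
from h import *
delta(place(.05)[0]);delta(place(.0215)[0])"
```

```text
t 22.15 pos [0.4802 0.1189 0.0941] d [-0.0007 -0.001  -0.004 ] rot [ 0.0007  0.0021 -0.0017] f [-1.09  0.34  0.84]
t 22.15 pos [0.4802 0.1189 0.0941] d [-0.0001  0.0049 -0.0319] rot [ 0.0007  0.0021 -0.0017] f [-1.09  0.34  0.84]
```

Emit:
apply_moves(increments=[-0.0005,-0.001,-0.003,0,0.001,-0.001,-0.0001,-0.0002,-0.003,0,0.001,0,0,0.0005,-0.003,0,0,0,0,0.0006,-0.003,0,0,0,0,0.0006,-0.003,0,0,0])

```text
t: 22.57
eef_pos: [0.4804, 0.1194, 0.0791]
ee_rot: [2.932, 0.002, 3.035]
force: [-0.4, -0.6, -0.5]
width: 0.0265
```

```bash
python3 -c "
from h import *
delta(place(.035)[0]);delta(place(.0215)[0])"
```

```text
t 22.57 pos [0.4804 0.1194 0.0791] d [-0.0006  0.0017 -0.0037] rot [-0.0003  0.0023 -0.0001] f [-0.42 -0.57 -0.55]
t 22.57 pos [0.4804 0.1194 0.0791] d [-0.0003  0.0045 -0.0169] rot [-0.0003  0.0023 -0.0001] f [-0.42 -0.57 -0.55]
```

Emit:
apply_moves(increments=[-0.0002,0.0012,-0.0025,0,0.001,0,-0.0001,0.001,-0.0025,0,0,0,0,0.0007,-0.0025,0,0,0,0,0.0006,-0.0025,0,0,0])

```text
t: 22.9
eef_pos: [0.48, 0.1232, 0.0677]
ee_rot: [2.932, 0.001, 3.035]
force: [-0.0, -0.9, 0.5]
width: 0.0266
```

```bash
python3 -c "
from h import *
delta(place(.0215)[0])"
```

```text
t 22.9 pos [0.48   0.1232 0.0677] d [ 0.0001  0.0006 -0.0055] rot [-0.0001  0.0008  0.0001] f [-0.01 -0.94  0.49]
```

Emit:
apply_moves(increments=[0,0.0003,-0.0015,0,0,0,0,0.0002,-0.0012,0,0,0])

```text
t: 23.07
eef_pos: [0.4798, 0.1238, 0.0643]
ee_rot: [2.932, 0.0, 3.035]
force: [-0.4, -0.0, 0.7]
width: 0.0265
```

Emit:
apply_moves(increments=[0,0.0002,-0.001,0,0,0,0,0,0,0,0,0])

```text
t: 23.23
eef_pos: [0.4797, 0.1241, 0.0628]
ee_rot: [2.932, -0.0, 3.036]
force: [0.7, -0.6, -0.3]
width: 0.0265
```

Emit:
apply_moves(increments=[0,0,-0.0007,0,0,0,0,0,0,0,0,0])

```text
t: 23.4
eef_pos: [0.4797, 0.1241, 0.0622]
ee_rot: [2.932, 0.0, 3.036]
force: [-0.3, -0.1, -1.1]
width: 0.0271
```

Emit:
apply_moves(increments=[0,0,-0.0006,0,0,0,0,0,0,0,0,0])

```text
t: 23.57
eef_pos: [0.4799, 0.1241, 0.0618]
ee_rot: [2.932, 0.001, 3.036]
force: [-0.4, 0.7, 0.0]
width: 0.0264
```

Emit:
apply_moves(increments=[0,0,0,0,0,0,0,0,0,0,0,0,0,0,0,0,0,0,0,0,0,0,0,0,0,0,0,0,0,0], hand=0.5)

```text
t: 23.98
eef_pos: [0.4801, 0.1242, 0.0621]
ee_rot: [2.932, 0.001, 3.036]
force: [-0.6, -0.5, 0.0]
width: 0.0437
```

```bash
python3 -c "
from h import *
s=arm.get_state();print(s['width'],s['force']);delta(place(.06)[0])"
```

```text
0.04365695400591229 [-0.58310912 -0.45220253  0.01906418]
t 23.98 pos [0.4801 0.1242 0.0621] d [-0.0009 -0.0083  0.0378] rot [-0.0002  0.0012 -0.0002] f [-0.58 -0.45  0.02]
```

Retreat along the post axis, then up, upright and forward to look.

Emit:
apply_moves(increments=[0,-0.0008,0.004,0,0,0,0,-0.0015,0.007,0,0,0,0,-0.002,0.01,0,0,0,0,-0.002,0.012,0,0,0,0,-0.002,0.015,0,0,0,0,0,0.025,0,0,0,0,0,0.025,-0.03,0.003,0,0,0.01,0.02,-0.03,0.003,0,0,0.02,0.01,-0.03,0.003,0,0,0.02,0,-0.03,0.003,0,0,0.02,0,-0.03,0.003,0,0,0.02,0,-0.03,0.003,0,0,0.02,0,-0.02,0.003,0,0,0.01,0,0,0,0,0,0,0,0,0,0,0,0,0,0,0,0])

```text
t: 25.32
eef_pos: [0.4804, 0.236, 0.2139]
ee_rot: [3.135, 0.018, 3.029]
force: [-0.2, -1.5, -0.1]
width: 0.0438
```

```bash
python3 - <<'E'
from h import *
s,im=grab('wrist','w6.png'); print(s['t'],s['eef_pos'],s['ee_rot'],s['width'])
for n,z in [('block',.02),('post_tip',.067),('ring_mid',.051)]:
    for q in finder.landmark_of('wrist',n)[:1]: print(n,round(q['conf'],2),np.round(q['point'],1),np.round(onz('wrist',q['point'],z,s),4))
q=proj('wrist',F+U*.15+N*.017,s); x0,y0=int(q[0]-60),max(0,int(q[1]-55)); k=6
cv2.imwrite('pics/w6c.png',cv2.resize(im[y0:y0+100,x0:x0+120,::-1],None,fx=k,fy=k,interpolation=cv2.INTER_CUBIC))
for a,h,w in [(.1156,.017,.035),(.1856,.017,.035),(.1506,.025,.0135)]: print([np.round((proj('wrist',F+U*a+L*(.00175+l)+N*h,s)-[x0-.5,y0-.5])*k) for l in (-w,w)])
E
```

```text
25.3167 [0.48040282 0.23600846 0.2139408 ] [3.13461158 0.01760284 3.02906997] 0.043767862561034133
block 0.91 [320.5  68.6] [0.4771 0.1294 0.02  ]
post_tip 0.79 [318.7  50.5] [0.476  0.1216 0.067 ]
ring_mid 0.85 [315.6  57.6] [0.4795 0.1241 0.051 ]
[array([602.,  85.]), array([100.,  90.])]
[array([601., 594.]), array([105., 598.])]
[array([448., 321.]), array([250., 323.])]
```

View pics/w6c.png

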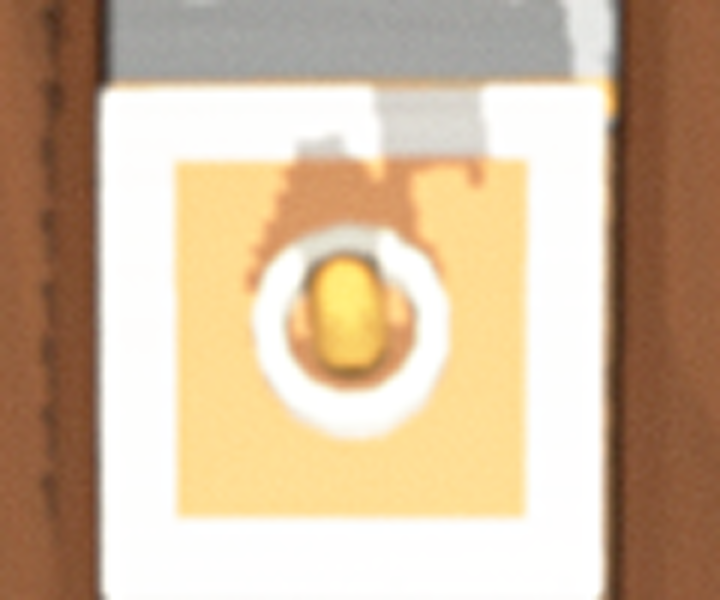

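```bash
python3 -c "
from h import *
print(arm.job_done(), arm.get_state()['t'])"
```

```text
the job is handed in; nothing more can be done
the job is handed in; nothing more can be done
```

I pushed the block up the ramp into the nest with the closed gripper. Then I took the ring from the turntable, put it over the brass post, and handed the job in about 25 s into the 72 s allowed.

- **Push:** Force readings during the push were mostly 1 to 4 N. At the stop I read 9.6 N, the highest value I saw, against the 18 N ramming limit. Readings were taken between steps rather than continuously.
- **Block seated:** In two close wrist views the lip shows behind the block's rear edge. The width of the block's top in the picture matches the dropped position, about 532 px against 542 px if it were still up. The block had not moved after the ring was placed.
- **Ring placed:** The last wrist view shows the ring round the post. Its width is 197 px against 198 px expected for lying flat on the block. I felt no clear touch when setting it down, so I let it go within about 0.5 mm of the block.
- **Disagreement:** The camera put the block about 2 mm further up the slope than my fingers felt. This is within the calibration error or the finger thickness I assumed. I used the camera position for placing the ring.
- **Not checked:** I never moved near or touched the other things on the bench, but I took no final overall picture of them.

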